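# Make room in the jar rack with the squeeze-release stop and put the spice jar away

## Task

Squeeze the release lever of the jar rack's sliding stop, slide the stop to the widest notch and let go so that it latches there, then stand the loose spice jar upright in the rack beside its twin. Finally squeeze the lever again, slide the stop back to the closest notch that two jars leave room for, and let go so that it latches. Leave the other things on the worktop where they are.

Things in the scene. Friction and masses are not known exactly. Their poses are not given: they have to be found in the camera images.
- rack: Low wooden jar rack fixed to the worktop, 134 mm deep (its x), 320 mm long (its y), origin at the centre of its underside. Fixed end wall at its +y end; a sliding stop closes the row from the -y side. Steel strips, tops 28 mm over the worktop, run along both sides; the front (-x) one has five notches on its inner side, 35 mm apart, for the stop's pawl.
- bay_wall (a point): Point on the rack floor (12 mm over the worktop) at the inner face of the end wall (95 mm above the floor), midway across; axes as the rack's. The jars stand in a row from here towards -y along the middle line. Between the strips the floor runs from x -47 to +49 mm.
- stop (a joint): Sliding stop: fence, foot and squeeze grip. Value in m, grows as it slides to the rack's -y: notches at 0 (narrowest, start), 0.035, 0.070, 0.105, 0.140 (widest); ends at -0.003 and 0.143; play +-3 mm in a notch. Clear space between end wall and fence is 65 mm + the value. 2 to 4 N slides it with the lever held squeezed; else the pawl locks it. Let go between notches it does not latch.
- lever (a joint): Release lever of the stop, m: 0 let go (pawl in its notch), 0.015 fully squeezed; the pawl is free of the notch from 0.009 and reads about 0.009 when it rests on a tooth between notches. Spring of 4 N at rest to 8 N fully squeezed; it springs back by itself.
- grip (a point): Middle of the squeezed grip, 127 mm over the worktop, moves with the stop; axes as the rack's. Two upright plates 64 mm long (y), 12 mm thick, tops at 152 mm, pinched from above across x. Steel lever on the -x side: outer face 33.5 mm off when let go, 18.5 mm squeezed (it moves to +x). Fixed wooden plate: outer face 19.5 mm to +x. 53 mm over both when let go, 38 mm squeezed.
- fence (a point): Centre of the fence's face towards the jars, 53 mm over the worktop: upright wooden board on the stop, 88 mm wide (x), 10 mm thick, top 93 mm over the worktop, 48 mm to the +y side of the grip's middle. Axes as the rack's.
- jar_mid (a point): Centre (half-way up) of the loose spice jar: round glass jar with brown contents and a plain off-white lid, 61 mm diameter, 100 mm high, about 0.2 kg; z axis up along the jar. It stands on the worktop left of the rack, the narrowest of the three things there.
- rack_jar_mid (a point): Centre (half-way up) of the twin jar, same size, that already stands in the rack against the end wall; loose.
- red_jar: Bystander left of the rack: jar with a red lid, 71 mm diameter, 112 mm high, origin at its underside. To be left alone.
- tin: Bystander left of the rack: short food tin, 76 mm diameter, 58 mm high, origin at its underside. To be left alone.
- spoon: Bystander near the front edge: wooden-handled spoon, 179 mm long, lying in front of the rack's right part. To be left alone.
Not all that is in view belongs to the job. What is shaped like the part that bears rack_jar_mid but black or green is not meant.

How it is judged (in metres and radians):
On the way, in this order (a step that is already met when the one before it is completed fails the run):
1. the stop is slid out of its first notch with the lever held squeezed (value of joint lever above 0.006 m and value of joint stop above 0.012 m), for 0.05 s.
2. the stop is latched in the widest notch, lever let go (value of joint stop above 0.134 m and value of joint lever below 0.003 m), for 0.3 s.
3. with the stop still latched in the widest notch, the loose jar stands upright on the rack floor between the end wall and the stop (all of step 2 and x of jar_mid in the frame of bay_wall between -0.03 and 0.03 m and y of jar_mid in the frame of bay_wall between -0.18 and -0.02 m and z of jar_mid in the frame of bay_wall below 0.056 m and angle between jar_mid's own z axis and vertical below 0.12 rad), for 0.2 s.
At the end, for the whole second after the job is handed in: The stop is latched in the third notch (joint 0.064 to 0.076, lever let go below 0.003), the closest that leaves room for two jars, and both spice jars stand upright (within 0.12 rad) on the rack floor between end wall and stop, within 30 mm of the rack's middle line (value of joint stop between 0.064 and 0.076 m and value of joint lever below 0.003 m and x of jar_mid in the frame of bay_wall between -0.03 and 0.03 m and y of jar_mid in the frame of bay_wall between -0.115 and -0.02 m and z of jar_mid in the frame of bay_wall between 0.044 and 0.056 m and angle between each of jar_mid, rack_jar_mid's own z axis and vertical below 0.12 rad and x of rack_jar_mid in the frame of bay_wall between -0.03 and 0.03 m and y of rack_jar_mid in the frame of bay_wall between -0.115 and -0.02 m and z of rack_jar_mid in the frame of bay_wall between 0.044 and 0.056 m); the robot touches nothing.
It fails at once if the red-lidded jar, the tin or the spoon is moved by more than 30 mm (distance of any of red_jar, tin, spoon from where it was at the start of the episode above 0.03 m).
It also fails if it takes over 58 s, if anything falls off the work surface, if the arm or the gripper's body presses on something with over 40 N, if the wrist force passes 120 N, or if a joint passes its speed limit or range.

## Robot

A 6-joint arm with a two-finger parallel gripper is mounted at the origin on a cart in front of the work surface, level with it; the furniture and walls round the work are solid. World frame = base frame: x ahead of the robot, y to its left, z up, the work surface at z = 0. Lengths are in m, angles in degrees, forces in N, time in s.
With the tool pointing down it reaches from about 0.25 to 0.725 m from the base axis. Payload 9.7 kg.
Tool frame: the origin (TCP) lies at the centre of the arm's flange, where the gripper is bolted on; the fingertips stand 173 mm ahead of it and the grasp point (between the pads) lies 155 mm ahead of it; z points along the fingers, y is the line along which they close (so a half turn about z gives the same grasp; the last joint's range is limited). The gripper opens to 85 mm and grips with 20 to 120 N. Pads are 22 mm wide; open, the fingers measure 114 mm over their backs; the gripper's body (76 mm by 85 mm) begins 54 mm behind the grasp point. The pads swing forward as they close: fully open they stand 13 mm farther back than shut.
Start: joints at [-69.557, 4.979, 10.078, 95.1, 0, 90], TCP at [0.192, -0.515, 0.405] pointing down, gripper open.
Joint ranges: [-179.16, 179.16], [-48.56, 103.87], [-65.8, 70.77], [-126.05, 130.52], [-82.76, 87.17], [-180, 180]. Speed limits (degrees/s): [127.2, 127.2, 147.25, 180, 180, 180].

## Interface

Orientations are given as [roll, pitch, yaw] about the fixed x, y, z axes, in that order (R = Rz(yaw) Ry(pitch) Rx(roll)).
In Python, from workcell import monitor, camera, get_calibration, bot gives the robot as it stands.
- The arm moves only by the tool carry_out, never from a script. Its argument "targets" is text: rows parted by semicolons, each of 7 numbers parted by spaces: the shift along the tool's x, y, z in units of 0.04 m (1.0 is 0.04 m), then the turn, a rotation vector about the tool's x, y, z in units of 0.1 rad (1.0 is 0.1 rad), then the opening, from -1 (shut) to 1 (fully open), so that 0 is half open. A call has exactly 8 rows; each row shifts and turns the commanded pose from where the row before left it, along the tool's axes as they then stand; what a row does not reach is not made up. A row lasts 1/12 s, in which the tool goes at most 41.7 mm and 7.16 degrees, less where a joint would pass 70% of its speed; a pose out of reach is approached as far as the arm can. A call with a number of a shift or a turn outside -1 to 1 is refused whole. A call with a gripper value outside its range is refused whole. The fingers move at their own pace and stop on an object; "newtons" is the grip in N (left out, the last holds). Time passes only in rows, so rows that do not move let the fingers close, or fill a call up. It gives the time, the measured TCP pose, the force, the opening and the grip force at its end, in the units of the state.
- monitor.get_obs(): the state, without advancing time (a new reading comes with each control period).
- camera(name): name is "scene" or "side" or "wrist"; returns the picture (400x640x3 uint8, red, green, blue); there is no depth.
- get_calibration(name): a dict with "fx", "fy", "cx", "cy" (pixels), "view" (4x4, takes a point from world to camera coordinates). Camera axes: x right, y down, z forward; pixel columns grow to the right and rows downward; lengths in m; the calibration is good to about 2 mm. A picture is of the moment at which its call begins: read the wrist's pose just before it. get_calibration takes no time and is no camera call; for the wrist camera it gives the pose at the moment of the call.
- bot.job_done(): hands the job in; it is judged then, once.
The state is a dict: "time": time; "q": joint angles; "qd": joint speeds; "joint_efforts": joint torques, N m; "ee_pos": TCP position; "tcp_rot": TCP orientation; "wrist_force": force on the tool from outside, world axes, zero at the start; "torque": the same for the moment, N m; "opening": finger opening in m; "grasp_force": force on a finger pad.
Only numpy, scipy, OpenCV 4.12 (cv2) and the standard library are available. Lean on these libraries where they do the work, as an engineer would, in place of code of your own. Each camera call takes 0.05 s, during which the arm holds its last target. There are 200 camera calls.

## Working session

There is one attempt and no reset: what is moved stays moved. The work goes in short steps, Python scripts to look and compute and a tool call to move; the robot and the scene stay as the last step left them, time stands still between calls to the robot, and variables do not carry over. Pictures are saved under pics/ and viewed, at most 10 in all, crops included, and the job is handed in when it is done.

Besides the shell and the picture viewer there is one more tool, called after "Request:" by a JSON object that holds its "name" and its "arguments", one argument or row to a line. carry_out: Moves the arm, as the interface text tells. Shifts and turns lie within -1 to 1; 1 stands for 0.04 m of shift or 0.1 rad of turn. Its arguments: {"type":"object","properties":{"targets":{"type":"string"},"newtons":{"type":"number"}},"required":["targets"]}

```bash
mkdir -p pics; cat > h.py <<'E'
import numpy as np, cv2
from workcell import monitor, camera, get_calibration, bot
def snap(n,f):
    c=get_calibration(n); im=camera(n); cv2.imwrite('pics/'+f,cv2.cvtColor(im,cv2.COLOR_RGB2BGR)); return im,c
def ray(c,u,v):
    V=np.array(c['view']); R=V[:3,:3]; o=-R.T@V[:3,3]
    return o,R.T@np.array([(u-c['cx'])/c['fx'],(v-c['cy'])/c['fy'],1])
def onz(c,u,v,z):
    o,d=ray(c,u,v); return o+d*(z-o[2])/d[2]
def proj(c,p):
    V=np.array(c['view']); q=V[:3,:3]@np.array(p)+V[:3,3]
    return c['fx']*q[0]/q[2]+c['cx'],c['fy']*q[1]/q[2]+c['cy']
def tri(c1,a,c2,b):
    o1,d1=ray(c1,*a);o2,d2=ray(c2,*b)
    s=np.linalg.lstsq(np.c_[d1,-d2],o2-o1,rcond=None)[0]
    p,q=o1+s[0]*d1,o2+s[1]*d2
    return (p+q)/2,np.linalg.norm(p-q)
E
python3 - <<'E'
from h import *
np.set_printoptions(precision=4,suppress=True)
ims=[snap(n,n+'0.png')[0] for n in ('scene','side','wrist')]
for n in ('scene','side','wrist'):
    c=get_calibration(n); V=np.array(c['view']); print(n,c['fx'],c['cx'],c['cy'],-V[:3,:3].T@V[:3,3]); print(V[:3,:3])
o=monitor.get_obs(); print(o['ee_pos'],o['tcp_rot'],o['opening'],o['time'])
E
```

```text
scene 415.209933445597 323.12992122041817 203.67085416773682 [0.1895 0.5719 0.81  ]
[[-0.9115 -0.4112 -0.0124]
 [-0.2924  0.6688 -0.6835]
 [ 0.2894 -0.6194 -0.7298]]
side 399.06403715438984 320.4070015320658 198.2196799122251 [-0.0297  0.7441  0.5107]
[[-0.8549 -0.5186 -0.0114]
 [-0.1984  0.3471 -0.9166]
 [ 0.4793 -0.7814 -0.3996]]
wrist 349.3824410417241 325.68640694002477 196.26177287982208 [ 0.2721 -0.4858  0.3745]
[[ 0.3495 -0.9369 -0.0014]
 [-0.8855 -0.3308  0.3264]
 [-0.3063 -0.1128 -0.9452]]
[ 0.1921 -0.5154  0.4042] [-179.9444    0.0004   20.443 ] 0.08545978892792318 0.15
```

View pics/scene0.png

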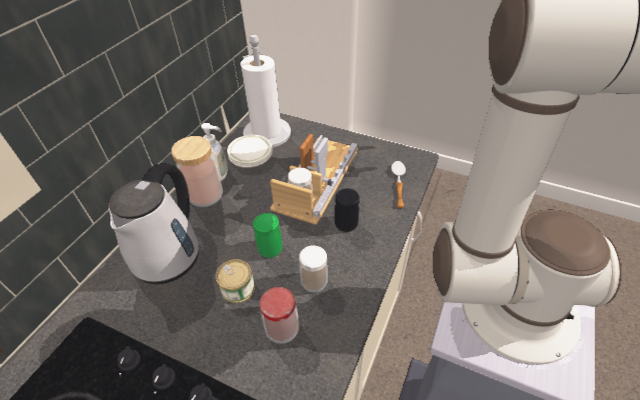

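View pics/side0.png

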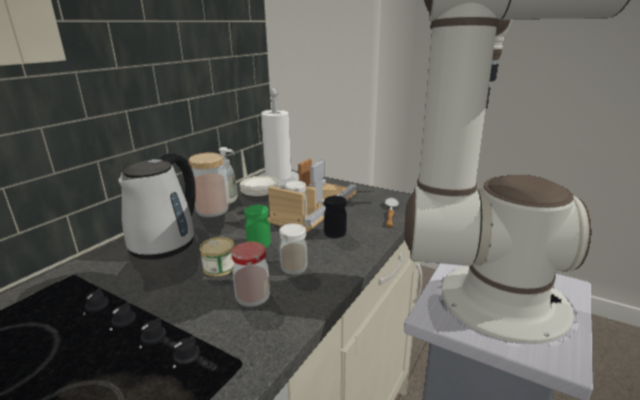

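Scene and side show these jars:
- The off-white-lid jar at scene (313,268) / side (293,248). This is the loose jar.
- Look-alikes: black (346,210), green (268,235), red lid (280,315), tin (235,280), and the twin in the rack (300,180).

The rack runs from (297,198) to (340,158). I'll check with close crops.

```bash
python3 - <<'E'
import cv2, numpy as np
a=cv2.imread('pics/scene0.png');
cv2.imwrite('pics/c1.png',cv2.resize(a[120:300,240:420],None,fx=3.3,fy=3.3,interpolation=cv2.INTER_CUBIC))
E
```

```text
(no output)
```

View pics/c1.png

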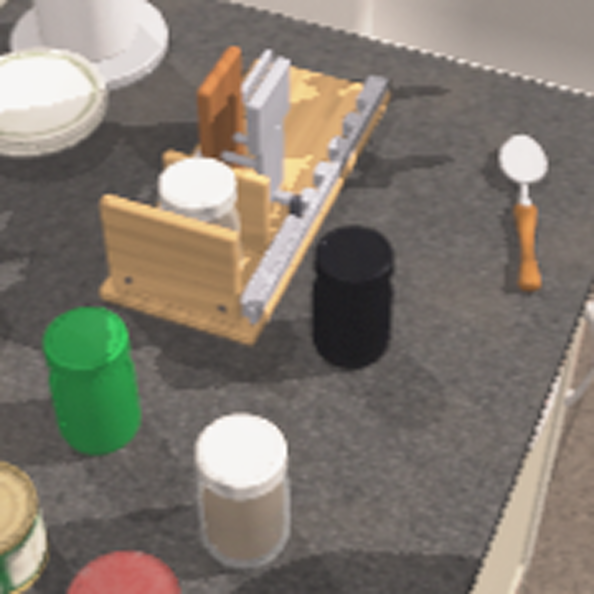

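View pics/wrist0.png

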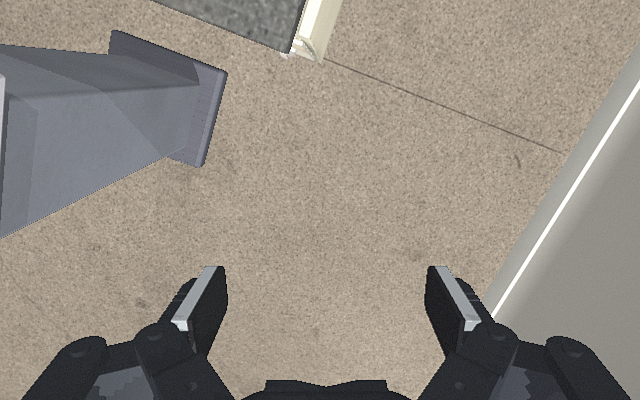

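The crop confirms the loose jar: clear glass, brown contents, off-white lid at crop (242,455) = scene (313,258). The rack's end wall faces the camera at crop (172,255). The grip plates are steel (268,115) and wood (220,105), and the front strip runs from (250,305) to (377,85). The wrist camera sees only the floor, so I'll compute positions now.

```bash
python3 - <<'E'
from h import *
np.set_printoptions(precision=4,suppress=True)
c=get_calibration('scene')
P=lambda x,y,z:onz(c,240+x/3.3,120+y/3.3,z)
for n,x,y,z in [('loose lid',242,452,.1),('twin lid',198,187,.112),('black',354,255,.1),('green',88,335,.1),
 ('strip near outer',258,308,.028),('strip far outer',388,88,.028),('base cornerF',256,342,0),('base cornerB',103,293,0),
 ('wall top L',104,198,.107),('wall top R',240,240,.107),
 ('fence top r',270,178,.093),('fence top l',168,153,.093),
 ('lever top +y end',250,82,.152),('lever top far',285,62,.152),('wood top near',203,83,.152),('wood top far',237,50,.152),
 ('steel2 top near',245,80,.152),('spoon',525,240,0.01)]:
    print(n,P(x,y,z))
E
```

```text
loose lid [0.427  0.1168 0.1   ]
twin lid [ 0.5557 -0.0805  0.112 ]
black [ 0.427  -0.0726  0.1   ]
green [0.5651 0.0707 0.1   ]
strip near outer [ 0.4973 -0.0562  0.028 ]
strip far outer [ 0.5012 -0.343   0.028 ]
base cornerF [ 0.4949 -0.046   0.    ]
base cornerB [ 0.629  -0.0435  0.    ]
wall top L [ 0.6172 -0.0465  0.107 ]
wall top R [ 0.5056 -0.0473  0.107 ]
fence top r [ 0.5193 -0.1294  0.093 ]
fence top l [ 0.6046 -0.1237  0.093 ]
lever top +y end [ 0.5503 -0.1631  0.152 ]
lever top far [ 0.5358 -0.1959  0.152 ]
wood top near [ 0.5826 -0.1478  0.152 ]
wood top far [ 0.5762 -0.1947  0.152 ]
steel2 top near [ 0.5548 -0.1637  0.152 ]
spoon [ 0.3355 -0.226   0.01  ]
```

```bash
cat >> h.py <<'E'
from scipy.spatial.transform import Rotation as Ro
def plan(p,yaw,n,op,d=2):
    o=monitor.get_obs(); R0=Ro.from_euler('xyz',o['tcp_rot'],degrees=True); R1=Ro.from_euler('xyz',[180,0,yaw],degrees=True)
    w=(R0.inv()*R1).as_rotvec(); s=(np.array(p)-o['ee_pos'])/n; R=R0
    for i in range(n):
        a=R.inv().apply(s)/.04; print(' '.join(f'{v:.{d}f}' for v in [*a,*(w/n/.1)]),op,end=';\n' if i%8==7 else '; ')
        R=R*Ro.from_rotvec(w/n)
    print('max',abs(s).max()/.04,abs(w).max()/n/.1)
E
python3 -c "
from h import *
plan([.555,-.19,.40],90.5,16,1)"
```

```text
0.71 -0.28 0.01 -0.00 -0.00 -0.76 1; 0.73 -0.22 0.01 -0.00 -0.00 -0.76 1; 0.74 -0.17 0.01 -0.00 -0.00 -0.76 1; 0.75 -0.11 0.01 -0.00 -0.00 -0.76 1; 0.76 -0.05 0.01 -0.00 -0.00 -0.76 1; 0.76 0.01 0.01 -0.00 -0.00 -0.76 1; 0.76 0.06 0.01 -0.00 -0.00 -0.76 1; 0.75 0.12 0.01 -0.00 -0.00 -0.76 1;
0.74 0.18 0.01 -0.00 -0.00 -0.76 1; 0.72 0.23 0.01 -0.00 -0.00 -0.76 1; 0.70 0.29 0.01 -0.00 -0.00 -0.76 1; 0.68 0.34 0.01 -0.00 -0.00 -0.76 1; 0.65 0.39 0.01 -0.00 -0.00 -0.76 1; 0.62 0.44 0.01 -0.00 -0.00 -0.76 1; 0.58 0.49 0.01 -0.00 -0.00 -0.76 1; 0.55 0.53 0.01 -0.00 -0.00 -0.76 1;
max 0.5669992445888357 0.7642032676190049
```

Request:
{"name": "carry_out", "arguments": {
  "targets": "0.71 -0.28 0 0 0 -0.76 1; 0.73 -0.22 0 0 0 -0.76 1; 0.74 -0.17 0 0 0 -0.76 1; 0.75 -0.11 0 0 0 -0.76 1; 0.76 -0.05 0 0 0 -0.76 1; 0.76 0 0 0 0 -0.76 1; 0.76 0.06 0 0 0 -0.76 1; 0.75 0.12 0 0 0 -0.76 1"
}}

```text
time: 0.82
ee_pos: [0.3742, -0.3516, 0.4046]
tcp_rot: [-180.0, -0.0, 55.5]
wrist_force: [-0.1, -0.5, 0.4]
opening: 0.0853
grasp_force: 0.0
```

Request:
{"name": "carry_out", "arguments": {
  "targets": "0.74 0.18 0 0 0 -0.76 1; 0.72 0.23 0 0 0 -0.76 1; 0.7 0.29 0 0 0 -0.76 1; 0.68 0.34 0 0 0 -0.76 1; 0.65 0.39 0 0 0 -0.76 1; 0.62 0.44 0 0 0 -0.76 1; 0.58 0.49 0 0 0 -0.76 1; 0.55 0.53 0 0 0 -0.76 1"
}}

```text
time: 1.48
ee_pos: [0.5559, -0.19, 0.4044]
tcp_rot: [-180.0, -0.0, 90.3]
wrist_force: [0.5, -1.1, -0.6]
opening: 0.0851
grasp_force: 0.0
```

```bash
python3 -c "
from h import *
import json
im,c=snap('wrist','w1.png')
json.dump({k:(np.array(v).tolist()) for k,v in c.items()},open('w1.json','w'))
o=monitor.get_obs();print(o['ee_pos'],o['tcp_rot'],o['time'])"
```

```text
[ 0.55879266 -0.18716232  0.40347716] [ 1.79979420e+02 -9.74621027e-02  9.08008097e+01] 1.5333
```

View pics/w1.png

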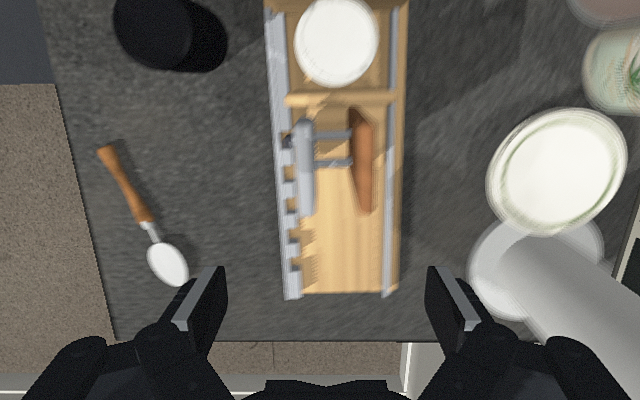

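Wrist view: twin lid at (337,42), fence top at (340,98), steel lever plate around (303,165), wooden plate around (362,160). The front strip runs from (275,15) to (291,298), and the bay is clear.

```bash
python3 - <<'E'
from h import *
import json
np.set_printoptions(precision=4,suppress=True)
c=json.load(open('w1.json'))
for n,u,v,z in [('twin lid',337,42,.112),('strip near out',266,12,.028),('strip far out',285,299,.028),('backstrip far',392,296,.028),('backstrip near',406,10,.028),
 ('fence topL',287,100,.093),('fence topR',396,98,.093),('fence face',340,90,.093),('steel near L',292,121,.152),('steel near R',313,121,.152),('steel far L',300,215,.152),('steel far R',312,215,.152),
 ('wood near',350,107,.152),('wood near R',371,118,.152),('wood far R',374,213,.152),('spoon',125,180,.01)]:
    print(n,onz(c,u,v,z))
E
python3 -c "
import cv2
a=cv2.imread('pics/w1.png')
cv2.imwrite('pics/c2.png',cv2.resize(a[70:310,250:420],None,fx=2.4,fy=2.4,interpolation=cv2.INTER_CUBIC))"
```

```text
twin lid [ 0.564  -0.0836  0.112 ]
strip near out [ 0.503  -0.0525  0.028 ]
strip far out [ 0.5103 -0.3526  0.028 ]
backstrip far [ 0.635  -0.3477  0.028 ]
backstrip near [ 0.6272 -0.0501  0.028 ]
fence topL [ 0.5263 -0.1237  0.093 ]
fence topR [ 0.6111 -0.1217  0.093 ]
fence face [ 0.5674 -0.116   0.093 ]
steel near L [ 0.5353 -0.1326  0.152 ]
steel near R [ 0.5485 -0.1325  0.152 ]
steel far L [ 0.5392 -0.1962  0.152 ]
steel far R [ 0.5475 -0.1962  0.152 ]
wood near [ 0.5715 -0.1239  0.152 ]
wood near R [ 0.5848 -0.1305  0.152 ]
wood far R [ 0.59   -0.1944  0.152 ]
spoon [ 0.3388 -0.2141  0.01  ]
```

View pics/c2.png

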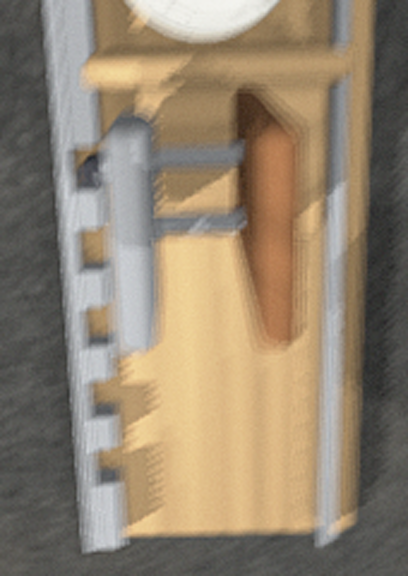

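Request:
{"name": "carry_out", "arguments": {
  "targets": "0.1 0.05 0.25 0 0 0 1; 0.1 0.05 0.25 0 0 0 1; 0.1 0.05 0.25 0 0 0 1; 0.1 0.05 0.25 0 0 0 1; 0.1 0.05 0.25 0 0 0 1; 0 0 0 0 0 0 1; 0 0 0 0 0 0 1; 0 0 0 0 0 0 1"
}}

```text
time: 2.2
ee_pos: [0.5647, -0.1714, 0.3551]
tcp_rot: [180.0, 0.0, 90.1]
wrist_force: [0.0, 0.4, -0.2]
opening: 0.0852
grasp_force: 0.0
```

```bash
python3 -c "
from h import *
import json
im,c=snap('wrist','w2.png')
json.dump({k:(np.array(v).tolist()) for k,v in c.items()},open('w2.json','w'))
o=monitor.get_obs();print(o['ee_pos'],o['tcp_rot'],o['time'])"
```

```text
[ 0.56475673 -0.17147475  0.35540973] [1.79944055e+02 2.04055069e-02 9.00881527e+01] 2.25
```

View pics/w2.png

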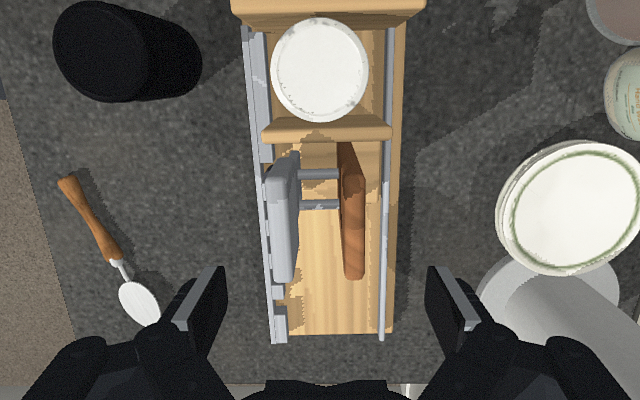

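The view is sharp now. Steel lever top: near end (266–290,172), far end (274–293,282). Wood plate: far end (343–364,279). Fence top (265–391,130), twin lid (320,68).

```bash
python3 - <<'E'
from h import *
import json
np.set_printoptions(precision=4,suppress=True)
c=json.load(open('w2.json'))
for n,u,v,z in [('twin lid',320,68,.112),('strip near out',243,30,.028),('strip far out',272,343,.028),('backstrip far',384,340,.028),('backstrip near',394,30,.028),
 ('fence topL',264,135,.093),('fence topR',391,135,.093),('wall in top',320,18,.107),('steel near L',265,172,.152),('steel far L',274,282,.152),('steel far R',293,279,.152),
 ('wood near R',362,172,.152),('wood far R',364,279,.152),('wood far L',343,279,.152)]:
    print(n,onz(c,u,v,z))
E
```

```text
twin lid [ 0.5624 -0.083   0.112 ]
strip near out [ 0.5017 -0.0539  0.028 ]
strip far out [ 0.5097 -0.3534  0.028 ]
backstrip far [ 0.6275 -0.3494  0.028 ]
backstrip near [ 0.6185 -0.0536  0.028 ]
fence topL [ 0.5248 -0.1244  0.093 ]
fence topR [ 0.6091 -0.1243  0.093 ]
wall in top [ 0.5624 -0.0565  0.107 ]
steel near L [ 0.5346 -0.1338  0.152 ]
steel far L [ 0.5362 -0.1991  0.152 ]
steel far R [ 0.5471 -0.1971  0.152 ]
wood near R [ 0.5843 -0.1338  0.152 ]
wood far R [ 0.5877 -0.197   0.152 ]
wood far L [ 0.5757 -0.197   0.152 ]
```

Request:
{"name": "carry_out", "arguments": {
  "targets": "0.07 0.04 0 0 0 -0.13 1; 0.07 0.04 0 0 0 -0.13 1; 0 0 0.36 0 0 0 1; 0 0 0.36 0 0 0 1; 0 0 0.36 0 0 0 1; 0 0 0.36 0 0 0 1; 0 0 0.36 0 0 0 1; 0 0 0 0 0 0 1",
  "newtons": 30
}}

```text
time: 2.92
ee_pos: [0.5676, -0.1652, 0.28]
tcp_rot: [-179.8, -0.1, 91.6]
wrist_force: [-0.2, 0.1, -0.1]
opening: 0.0855
grasp_force: 0.0
```

Request:
{"name": "carry_out", "arguments": {
  "targets": "0 0 0 0 0 0 -0.2; 0 0 0 0 0 0 -0.4; 0 0 0 0 0 0 -0.4; 0 0 0 0 0 0 -0.4; 0 0 0 0 0 0 -0.4; 0 0 0 0 0 0 -0.4; 0 0 0 0 0 0 -0.4; 0 0 0 0 0 0 -0.4",
  "newtons": 30
}}

```text
time: 3.58
ee_pos: [0.5677, -0.1656, 0.2844]
tcp_rot: [180.0, 0.0, 91.6]
wrist_force: [-5.7, -0.5, 5.4]
opening: 0.0365
grasp_force: 31.3
```

Request:
{"name": "carry_out", "arguments": {
  "targets": "-0.2 0 0 0 0 0 -0.4; -0.3 0 0 0 0 0 -0.4; -0.3 0 0 0 0 0 -0.4; -0.3 0 0 0 0 0 -0.4; -0.3 0 0 0 0 0 -0.4; -0.3 0 0 0 0 0 -0.4; -0.3 0 0 0 0 0 -0.4; -0.3 0 0 0 0 0 -0.4",
  "newtons": 40
}}

```text
time: 4.25
ee_pos: [0.5704, -0.258, 0.2844]
tcp_rot: [180.0, 0.0, 91.6]
wrist_force: [-3.4, 2.9, 4.8]
opening: 0.0365
grasp_force: 41.7
```

Request:
{"name": "carry_out", "arguments": {
  "targets": "-0.3 0 0 0 0 0 -0.4; -0.3 0 0 0 0 0 -0.4; -0.3 0 0 0 0 0 -0.4; -0.2 0 0 0 0 0 -0.4; -0.1 0 0 0 0 0 -0.4; 0 0 0 0 0 0 -0.4; 0 0 0 0 0 0 -0.4; 0 0 0 0 0 0 -0.4"
}}

```text
time: 4.92
ee_pos: [0.5718, -0.306, 0.2845]
tcp_rot: [180.0, 0.1, 91.6]
wrist_force: [-1.7, -1.2, 5.3]
opening: 0.0371
grasp_force: 41.6
```

Request:
{"name": "carry_out", "arguments": {
  "targets": "0 0 0 0 0 0 0; 0 0 0 0 0 0 0.6; 0 0 0 0 0 0 1; 0 0 0 0 0 0 1; 0 0 0 0 0 0 1; 0 0 0 0 0 0 1; 0 0 -0.3 0 0 0 1; 0 0 -0.5 0 0 0 1"
}}

```text
time: 5.58
ee_pos: [0.5717, -0.3053, 0.3137]
tcp_rot: [-179.9, -0.1, 91.6]
wrist_force: [0.2, -0.1, 0.0]
opening: 0.0853
grasp_force: 0.0
```

Request:
{"name": "carry_out", "arguments": {
  "targets": "0 0 -0.5 0 0 0 1; 0 0 -0.5 0 0 0 1; 0 0 -0.5 0 0 0 1; 0 0 -0.5 0 0 0 1; 0 0 -0.3 0 0 0 1; 0 0 0 0 0 0 1; 0 0 0 0 0 0 1; 0 0 0 0 0 0 1"
}}

```text
time: 6.25
ee_pos: [0.572, -0.3055, 0.406]
tcp_rot: [-180.0, -0.0, 91.6]
wrist_force: [0.1, -0.9, -0.8]
opening: 0.0857
grasp_force: 0.0
```

```bash
python3 -c "
from h import *
import json
im,c=snap('wrist','w3.png')
json.dump({k:(np.array(v).tolist()) for k,v in c.items()},open('w3.json','w'))
im,c=snap('scene','s3.png')
o=monitor.get_obs();print(o['ee_pos'],o['tcp_rot'],o['time'])"
```

```text
[ 0.57193657 -0.30546393  0.40547444] [-1.79912431e+02 -5.35307286e-02  9.16076240e+01] 6.35
```

View pics/w3.png

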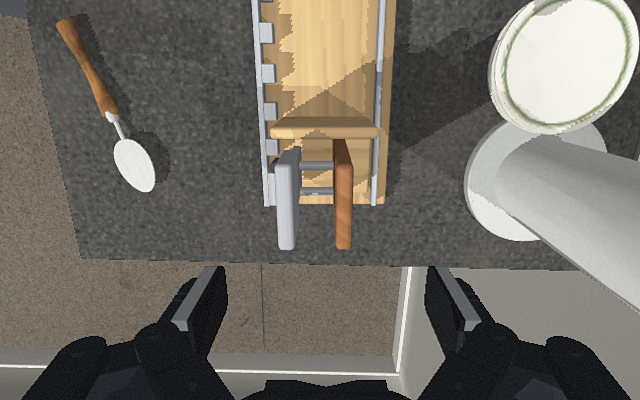

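```bash
python3 - <<'E'
from h import *
import json
np.set_printoptions(precision=4,suppress=True)
c=json.load(open('w3.json'))
for n,u,v,z in [('steel far L',279,249,.152),('wood far R',351,248,.152),('fence',272,134,.093),('fence',376,134,.093)]: print(n,onz(c,u,v,z))
s=get_calibration('scene');d=get_calibration('side')
for nm,c,lo in (('scene',s,(290,240,335,298)),('side',d,(272,218,315,280))):
    im=cv2.imread(f'pics/{nm}0.png'); h=cv2.cvtColor(im,cv2.COLOR_BGR2HSV)
    m=((h[...,2]>205)&(h[...,1]<40)).astype(np.uint8); M=np.zeros_like(m); M[lo[1]:lo[3],lo[0]:lo[2]]=1; m*=M
    n,l,st,ce=cv2.connectedComponentsWithStats(m); i=1+st[1:,4].argmax(); print(nm,st[i],ce[i])
print('red',onz(s,279,303,.112),'tin',onz(s,235,274,.058),'twin',onz(s,300,176.5,.112))
print(tri(s,(313,257.5),d,(293,232)))
E
```

```text
steel far L [ 0.5404 -0.3394  0.152 ]
wood far R [ 0.5919 -0.3371  0.152 ]
fence [ 0.5284 -0.2668  0.093 ]
fence [ 0.6124 -0.2644  0.093 ]
scene [300 246  27  24 499] [313.2044 256.6212]
side [282 225  23  10 145] [292.1448 229.4552]
red [0.437  0.2466 0.112 ] tin [0.5761 0.1983 0.058 ] twin [ 0.5559 -0.081   0.112 ]
(array([0.4302, 0.1121, 0.0903]), np.float64(0.00013998644278981324))
```

Fence moved 141 mm and the plates are about 52 mm over both, so the stop is latched in the widest notch. Next is the jar.

Request:
{"name": "carry_out", "arguments": {
  "targets": "0.4 -0.1 0 0 0 0 1; 0.7 -0.22 0 0 0 0 1; 0.75 -0.22 0 0 0 0 1; 0.75 -0.22 0 0 0 0 1; 0.75 -0.22 0 0 0 0 1; 0.75 -0.22 0 0 0 0 1; 0.75 -0.22 0 0 0 0 1; 0.75 -0.22 0 0 0 0 1"
}}

```text
time: 7.02
ee_pos: [0.4992, -0.0822, 0.4058]
tcp_rot: [-179.9, -0.0, 91.6]
wrist_force: [-0.5, 0.2, 0.1]
opening: 0.0852
grasp_force: 0.0
```

Request:
{"name": "carry_out", "arguments": {
  "targets": "0.75 -0.22 0 0 0 0 1; 0.75 -0.22 0 0 0 0 1; 0.75 -0.22 0 0 0 0 1; 0.75 -0.22 0 0 0 0 1; 0.75 -0.22 0 0 0 0 1; 0.75 -0.22 0 0 0 0 1; 0.5 -0.22 0 0 0 0 1; 0 -0.2 0 0 0 0 1"
}}

```text
time: 7.68
ee_pos: [0.4241, 0.1171, 0.4057]
tcp_rot: [-179.9, -0.0, 91.8]
wrist_force: [-0.3, 0.2, -0.2]
opening: 0.0855
grasp_force: 0.0
```

Request:
{"name": "carry_out", "arguments": {
  "targets": "0 0 0.2 0 0 0 1; 0 0 0.4 0 0 0 1; 0 0 0.4 0 0 0 1; 0 0 0.2 0 0 0 1; 0 0 0 0 0 0 1; 0 0 0 0 0 0 1; 0 0 0 0 0 0 1; 0 0 0 0 0 0 1"
}}

```text
time: 8.35
ee_pos: [0.4252, 0.1143, 0.3595]
tcp_rot: [179.9, -0.0, 91.6]
wrist_force: [-0.8, 0.1, 0.5]
opening: 0.0855
grasp_force: 0.0
```

```bash
python3 - <<'E'
from h import *
import json
np.set_printoptions(precision=4,suppress=True)
im,c=snap('wrist','w4.png')
o=monitor.get_obs();print(o['ee_pos'],o['tcp_rot'],o['time'])
h=cv2.cvtColor(im,cv2.COLOR_RGB2HSV)
m=((h[...,2]>190)&(h[...,1]<40)).astype(np.uint8); m[330:]=0
n,l,st,ce=cv2.connectedComponentsWithStats(m)
for i in range(1,n):
    if st[i,4]>1500: print(st[i],ce[i],onz(c,*ce[i],.1))
E
```

```text
[0.4252 0.1144 0.3594] [179.9381  -0.0154  91.5896] 8.4
[   0  114   81  216 6804] [ 36.0112 219.8621] [0.2208 0.0961 0.1   ]
[ 293  163   81   76 4865] [332.592  200.0958] [0.4313 0.1168 0.1   ]
[   0  219   33  111 2676] [ 13.1271 282.3655] [0.191  0.0438 0.1   ]
```

View pics/w4.png

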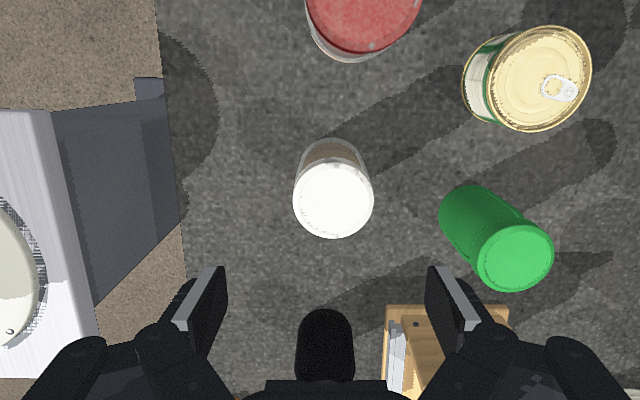

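The wrist view shows the white lid at (333,200), which puts the jar at about (0.432, 0.116). The space around the fingers is clear.

Request:
{"name": "carry_out", "arguments": {
  "targets": "0.03 0.08 0.2 0 0 0 1; 0 0.08 0.5 0 0 0 1; 0 0 0.6 0 0 0 1; 0 0 0.6 0 0 0 1; 0 0 0.6 0 0 0 1; 0 0 0.5 0 0 0 1; 0 0 0.3 0 0 0 1; 0 0 0 0 0 0 1"
}}

```text
time: 9.07
ee_pos: [0.4306, 0.1158, 0.224]
tcp_rot: [-179.8, 0.1, 91.6]
wrist_force: [-0.5, -0.4, -0.0]
opening: 0.0855
grasp_force: 0.0
```

Request:
{"name": "carry_out", "arguments": {
  "targets": "0 0 0 0 0 0 0.5; 0 0 0 0 0 0 0; 0 0 0 0 0 0 0; 0 0 0 0 0 0 0; 0 0 0 0 0 0 0; 0 0 0 0 0 0 0; 0 0 0 0 0 0 0; 0 0 0 0 0 0 0",
  "newtons": 30
}}

```text
time: 9.73
ee_pos: [0.4317, 0.116, 0.2285]
tcp_rot: [179.9, -0.0, 91.6]
wrist_force: [-2.8, -0.7, 6.7]
opening: 0.0571
grasp_force: 32.4
```

Request:
{"name": "carry_out", "arguments": {
  "targets": "0 0 -0.2 0 0 0 0; 0 0 -0.5 0 0 0 0; 0 0 -0.6 0 0 0 0; 0 0 -0.6 0 0 0 0; 0 0 -0.6 0 0 0 0; 0 0 -0.5 0 0 0 0; 0 0 -0.3 0 0 0 0; 0 0 -0.2 0 0 0 0",
  "newtons": 40
}}

```text
time: 10.4
ee_pos: [0.4314, 0.116, 0.3687]
tcp_rot: [179.9, -0.0, 91.6]
wrist_force: [0.4, 0.1, -1.8]
opening: 0.0569
grasp_force: 43.3
```

Request:
{"name": "carry_out", "arguments": {
  "targets": "-0.2 0.1 0 0 0 0 0; -0.4 0.2 0 0 0 0 0; -0.55 0.25 0 0 0 0 0; -0.55 0.25 0 0 0 0 0; -0.55 0.25 0 0 0 0 0; -0.55 0.25 0 0 0 0 0; -0.55 0.25 0 0 0 0 0; -0.55 0.25 0 0 0 0 0"
}}

```text
time: 11.07
ee_pos: [0.508, -0.0398, 0.3651]
tcp_rot: [-179.9, -0.0, 91.6]
wrist_force: [0.5, 0.1, -2.3]
opening: 0.0568
grasp_force: 43.3
```

Request:
{"name": "carry_out", "arguments": {
  "targets": "-0.55 0.25 0 0 0 0 0; -0.55 0.25 0 0 0 0 0; -0.55 0.25 0 0 0 0 0; -0.55 0.25 0 0 0 0 0; -0.55 0.25 0 0 0 0 0; -0.3 0.15 0 0 0 0 0; 0 0 0 0 0 0 0; 0 0 0 0 0 0 0"
}}

```text
time: 11.73
ee_pos: [0.567, -0.1594, 0.3648]
tcp_rot: [-179.8, -0.1, 91.5]
wrist_force: [0.6, 0.1, -2.5]
opening: 0.0569
grasp_force: 43.3
```

```bash
python3 - <<'E'
from h import *
import json
im,c=snap('wrist','w5.png'); snap('side','d5.png'); snap('scene','s5.png')
json.dump({k:(np.array(v).tolist()) for k,v in c.items()},open('w5.json','w'))
o=monitor.get_obs();print(o['ee_pos'],o['tcp_rot'],o['time'],o['wrist_force'])
E
```

```text
[ 0.5667289  -0.15798696  0.36620634] [-1.79953288e+02 -2.18752600e-02  9.16306332e+01] 11.8833 [ 0.08752313  0.61617486 -1.73613674]
```

View pics/w5.png

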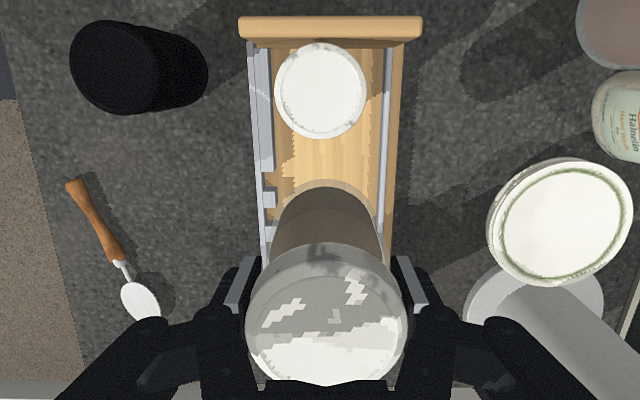

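The jar is held upright. The twin lid is at (320,90), with its far edge at v≈138 and the wall's inner edge at v≈40.

```bash
python3 - <<'E'
from h import *
import json
np.set_printoptions(precision=4,suppress=True)
c=json.load(open('w5.json'))
for n,u,v,z in [('far',320,138,.112),('near',320,42,.112),('L',275,90,.112),('R',366,90,.112),('wall',330,41,.107),('wallL',239,38,.107),('wallR',421,38,.107),('bs out near',405,43,.02),('fs out',247,43,.028)]: print(n,onz(c,u,v,z))
E
```

```text
far [ 0.5625 -0.1126  0.112 ]
near [ 0.5612 -0.0563  0.112 ]
L [ 0.5343 -0.084   0.112 ]
R [ 0.59   -0.0825  0.112 ]
wall [ 0.5671 -0.0552  0.107 ]
wallL [ 0.5127 -0.055   0.107 ]
wallR [ 0.6214 -0.0521  0.107 ]
bs out near [ 0.6299 -0.0475  0.02  ]
fs out [ 0.5006 -0.0516  0.028 ]
```

Request:
{"name": "carry_out", "arguments": {
  "targets": "0.08 0.03 0.2 0 0 0 0; 0.07 0.02 0.5 0 0 0 0; 0 0 0.6 0 0 0 0; 0 0 0.6 0 0 0 0; 0 0 0.5 0 0 0 0; 0 0 0.35 0 0 0 0; 0 0 0.2 0 0 0 0; 0 0 0.1 0 0 0 0"
}}

```text
time: 12.55
ee_pos: [0.5684, -0.1516, 0.2432]
tcp_rot: [-179.9, -0.0, 91.7]
wrist_force: [-0.1, 0.2, -2.6]
opening: 0.057
grasp_force: 43.3
```

Request:
{"name": "carry_out", "arguments": {
  "targets": "0 0 0.03 0 0 0 0; 0 0 0.03 0 0 0 0; 0 0 0 0 0 0 0; 0 0 0 0 0 0 0; 0 0 0 0 0 0 0; 0 0 0 0 0 0 0; 0 0 0 0 0 0 0; 0 0 0 0 0 0 0"
}}

```text
time: 13.22
ee_pos: [0.5689, -0.1524, 0.2424]
tcp_rot: [180.0, 0.0, 91.6]
wrist_force: [0.5, 0.1, -2.4]
opening: 0.057
grasp_force: 43.3
```

Still hanging (−2.4 N), so I'll lower a couple of mm more.

Request:
{"name": "carry_out", "arguments": {
  "targets": "0 0 0.02 0 0 0 0; 0 0 0.02 0 0 0 0; 0 0 0.02 0 0 0 0; 0 0 0 0 0 0 0; 0 0 0 0 0 0 0; 0 0 0 0 0 0 0; 0 0 0 0 0 0 0; 0 0 0 0 0 0 0"
}}

```text
time: 13.88
ee_pos: [0.5688, -0.1524, 0.2406]
tcp_rot: [180.0, 0.0, 91.6]
wrist_force: [-2.8, 0.4, 4.9]
opening: 0.0568
grasp_force: 44.2
```

Request:
{"name": "carry_out", "arguments": {
  "targets": "0 0 0 0 0 0 0.4; 0 0 0 0 0 0 0.8; 0 0 0 0 0 0 1; 0 0 0 0 0 0 1; 0 0 0 0 0 0 1; 0 0 -0.2 0 0 0 1; 0 0 -0.4 0 0 0 1; 0 0 -0.6 0 0 0 1"
}}

```text
time: 14.55
ee_pos: [0.5684, -0.1522, 0.287]
tcp_rot: [-179.8, -0.1, 91.6]
wrist_force: [-0.1, -0.4, 0.2]
opening: 0.0855
grasp_force: 0.0
```

Request:
{"name": "carry_out", "arguments": {
  "targets": "-0.1 0 -0.6 0 0 0 1; -0.5 0 -0.6 0 0 0 1; -0.7 0 -0.6 0 0 0 1; -0.7 0 0 0 0 0 1; -0.5 0 0 0 0 0 1; 0 0 0 0 0 0 1; 0 0 0 0 0 0 1; 0 0 0 0 0 0 1"
}}

```text
time: 15.22
ee_pos: [0.5716, -0.252, 0.36]
tcp_rot: [-180.0, -0.0, 91.6]
wrist_force: [0.7, -0.3, 0.1]
opening: 0.0856
grasp_force: 0.0
```

```bash
python3 - <<'E'
from h import *
import json
im,c=snap('wrist','w6.png')
json.dump({k:(np.array(v).tolist()) for k,v in c.items()},open('w6.json','w'))
o=monitor.get_obs();print(o['ee_pos'],o['tcp_rot'],o['time'])
E
```

```text
[ 0.57166123 -0.25158922  0.3599996 ] [-1.79991061e+02 -1.74260017e-02  9.16360718e+01] 15.2667
```

View pics/w6.png

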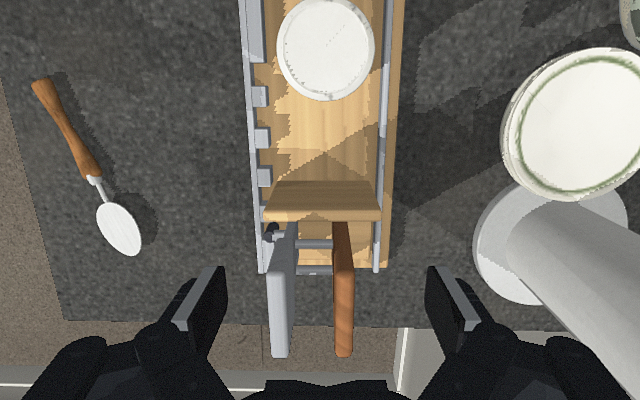

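The jar stands upright, lid at (326,49), and the stop is still in the widest notch. That view used up my picture limit (11 in all, one over), so I'll work from numbers only. Next I re-grip the lever.

Request:
{"name": "carry_out", "arguments": {
  "targets": "-0.4 0 0 0 0 0 1; -0.6 0 0 0 0 0 1; -0.36 0 0 0 0 0 1; 0 0 0.4 0 0 0 1; 0 0 0.6 0 0 0 1; 0 0 0.6 0 0 0 1; 0 0 0.3 0 0 0 1; 0 0 0 0 0 0 1"
}}

```text
time: 15.93
ee_pos: [0.5726, -0.3065, 0.2806]
tcp_rot: [-179.7, -0.1, 91.6]
wrist_force: [0.6, 0.5, -0.1]
opening: 0.0857
grasp_force: 0.0
```

Request:
{"name": "carry_out", "arguments": {
  "targets": "0 0 0 0 0 0 -0.2; 0 0 0 0 0 0 -0.4; 0 0 0 0 0 0 -0.4; 0 0 0 0 0 0 -0.4; 0 0 0 0 0 0 -0.4; 0 0 0 0 0 0 -0.4; 0 0 0 0 0 0 -0.4; 0 0 0 0 0 0 -0.4",
  "newtons": 40
}}

```text
time: 16.6
ee_pos: [0.5722, -0.3069, 0.2864]
tcp_rot: [-179.9, 0.1, 91.6]
wrist_force: [-10.7, 0.2, 8.3]
opening: 0.0365
grasp_force: 40.4
```

```bash
python3 - <<'E'
from h import *
import json
np.set_printoptions(precision=4,suppress=True)
c=json.load(open('w6.json')); im=cv2.cvtColor(cv2.imread('pics/w6.png'),cv2.COLOR_BGR2HSV)
m=((im[...,2]>190)&(im[...,1]<40)).astype(np.uint8); m[:,:270]=0; m[:,385:]=0; m[130:]=0
n,l,st,ce=cv2.connectedComponentsWithStats(m); i=1+st[1:,4].argmax(); print(st[i],ce[i])
for v in (st[i,1],st[i,1]+st[i,3]): print(onz(c,326,v,.112))
o=monitor.get_obs();print(o['ee_pos'],o['opening'],o['time'])
E
```

```text
[ 277    0   97  101 7850] [324.6037  48.6152]
[ 0.5693 -0.1279  0.112 ]
[ 0.5708 -0.182   0.112 ]
[ 0.5722 -0.3069  0.2864] 0.03649151684034458 16.6
```

Request:
{"name": "carry_out", "arguments": {
  "targets": "0.1 0 0 0 0 0 -0.4; 0.2 0 0 0 0 0 -0.4; 0.25 0 0 0 0 0 -0.4; 0.25 0 0 0 0 0 -0.4; 0.25 0 0 0 0 0 -0.4; 0.25 0 0 0 0 0 -0.4; 0.25 0 0 0 0 0 -0.4; 0.1 0 0 0 0 0 -0.4"
}}

```text
time: 17.27
ee_pos: [0.5703, -0.2401, 0.2864]
tcp_rot: [-179.9, 0.1, 91.6]
wrist_force: [-10.1, -0.6, 8.2]
opening: 0.0361
grasp_force: 40.5
```

Request:
{"name": "carry_out", "arguments": {
  "targets": "0.1 0 0 0 0 0 -0.4; 0 0 0 0 0 0 -0.4; 0 0 0 0 0 0 -0.4; 0 0 0 0 0 0 -0.4; 0 0 0 0 0 0 -0.4; 0 0 0 0 0 0 -0.4; 0 0 0 0 0 0 -0.4; 0 0 0 0 0 0 -0.4"
}}

```text
time: 17.93
ee_pos: [0.5702, -0.2367, 0.2864]
tcp_rot: [-179.9, 0.1, 91.6]
wrist_force: [-11.5, 1.6, 9.0]
opening: 0.0363
grasp_force: 40.6
```

Request:
{"name": "carry_out", "arguments": {
  "targets": "0 0 0 0 0 0 0; 0 0 0 0 0 0 0.6; 0 0 0 0 0 0 1; 0 0 0 0 0 0 1; 0 0 0 0 0 0 1; 0 0 0 0 0 0 1; 0 0 -0.3 0 0 0 1; 0 0 -0.5 0 0 0 1"
}}

```text
time: 18.6
ee_pos: [0.571, -0.2365, 0.3152]
tcp_rot: [-179.9, -0.1, 91.6]
wrist_force: [0.0, 0.3, -0.6]
opening: 0.0854
grasp_force: 0.0
```

Request:
{"name": "carry_out", "arguments": {
  "targets": "0 0 -0.5 0 0 0 1; 0 0 -0.5 0 0 0 1; 0 0 -0.5 0 0 0 1; 0 0 -0.5 0 0 0 1; 0 0 -0.2 0 0 0 1; 0 0 0 0 0 0 1; 0 0 0 0 0 0 1; 0 0 0 0 0 0 1"
}}

```text
time: 19.27
ee_pos: [0.5713, -0.2367, 0.4027]
tcp_rot: [-179.9, -0.0, 91.6]
wrist_force: [0.2, -0.5, -1.1]
opening: 0.0853
grasp_force: 0.0
```

```bash
python3 - <<'E'
from h import *
import json
np.set_printoptions(precision=4,suppress=True)
im,c=snap('wrist','w7.png')
o=monitor.get_obs();print(o['ee_pos'],o['time'])
h=cv2.cvtColor(im,cv2.COLOR_RGB2HSV)
m=((h[...,2]>190)&(h[...,1]<40)).astype(np.uint8); m[:,:270]=0; m[:,385:]=0
n,l,st,ce=cv2.connectedComponentsWithStats(m)
for i in range(1,n):
    if st[i,4]>800: print(st[i],ce[i],onz(c,*ce[i],.112))
# plate row profile near the plates' middle (projected)
u,v=map(int,proj(c,[.57,-.255,.152])); print(u,v)
for r in (v,v+10): print(r,[tuple(int(t) for t in im[r,x]) for x in range(u-50,u+50,3)])
for x in (u-20,u+18): print('col',x,[tuple(int(t) for t in im[y,x]) for y in range(v-100,v+60,4)])
E
```

```text
[ 0.5712 -0.2367  0.4025] 19.3167
[ 286   35   80   84 5186] [325.1689  76.37  ] [ 0.5692 -0.1527  0.112 ]
[ 270  166   19   99 1240] [279.3444 215.0315] [ 0.5352 -0.2593  0.112 ]
322 232
232 [(89, 91, 93), (128, 131, 132), (202, 209, 211), (203, 205, 209), (193, 196, 201), (195, 196, 200), (153, 158, 161), (94, 94, 99), (172, 142, 103), (207, 171, 122), (216, 177, 128), (225, 189, 137), (230, 194, 140), (230, 199, 142), (233, 201, 146), (224, 189, 137), (220, 182, 133), (223, 189, 136), (213, 177, 131), (220, 180, 132), (241, 206, 150), (166, 114, 77), (187, 130, 87), (177, 122, 81), (172, 118, 78), (153, 106, 70), (82, 52, 31), (208, 174, 124), (203, 168, 122), (229, 194, 140), (193, 161, 117), (188, 151, 110), (130, 130, 131), (211, 213, 216)]
242 [(194, 196, 200), (181, 184, 186), (203, 206, 210), (203, 205, 209), (197, 199, 202), (192, 194, 197), (156, 159, 162), (109, 102, 97), (180, 148, 111), (209, 172, 126), (221, 184, 135), (225, 192, 138), (221, 186, 133), (229, 195, 143), (232, 200, 145), (222, 187, 136), (219, 183, 129), (224, 189, 137), (210, 172, 126), (220, 183, 130),
[... 816 characters left out ...]
 80), (88, 89, 85), (93, 88, 83), (94, 95, 90), (87, 90, 82), (94, 93, 88)]
col 340 [(185, 153, 113), (162, 134, 96), (81, 56, 41), (85, 57, 38), (80, 55, 38), (81, 57, 40), (83, 59, 40), (84, 58, 41), (128, 88, 59), (177, 123, 82), (196, 136, 90), (190, 131, 88), (185, 129, 85), (187, 128, 83), (192, 133, 89), (190, 131, 84), (166, 113, 73), (168, 117, 79), (174, 118, 80), (172, 117, 77), (188, 129, 84), (199, 137, 94), (183, 126, 86), (174, 118, 79), (174, 119, 81), (179, 122, 79), (176, 121, 80), (174, 120, 80), (180, 125, 86), (179, 120, 80), (204, 172, 123), (203, 169, 123), (151, 130, 99), (93, 95, 90), (83, 85, 79), (84, 88, 84), (88, 90, 83), (94, 94, 92), (81, 79, 78), (94, 94, 91)]
```

```bash
python3 -c "
from workcell import bot
print(bot.job_done())"
```

```text
the job is handed in; nothing more can be done
None
```

The job is handed in: by my last measurements the stop is latched in the third notch and both jars stand in the rack, but the hand-in gave no verdict, I didn't re-measure the twin after the final slide, and I viewed 11 pictures, one over the limit of 10.

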